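# Put the hole saws back on their own blocks

### The arm

A 6-joint arm with a two-finger parallel gripper is mounted at the origin on a cart in front of the work surface, level with it; the furniture and walls round the work are solid. World frame = base frame: x ahead of the robot, y to its left, z up, the work surface at z = 0. Lengths are in m, angles in rad, forces in N, time in s.
With the tool pointing down it reaches from about 0.35 to 0.775 m from the base axis. Payload 5.5 kg.
Tool frame: the origin (TCP) lies midway between the tips of the shut fingers; the grasp point (between the pads) lies 19 mm behind it (env.hold_point_z is the distance from the TCP to the grasp point, in m); z points along the fingers, y is the line along which they close (so a half turn about z gives the same grasp; the last joint's range is limited). The gripper opens to 85 mm and grips with 20 to 120 N. Pads are 22 mm wide; open, the fingers measure 114 mm over their backs; the gripper's body (76 mm by 85 mm) begins 54 mm behind the grasp point. The pads swing forward as they close: fully open they stand 13 mm farther back than shut.
Start: joints at [-1.472, 0.313, 0.046, 1.304, 0, 1.431], TCP at [0.136, -0.559, 0.231] pointing down, gripper open.
Joint ranges: [-2.76, 2.76], [-0.86, 1.69], [-1.03, 1.26], [-2.2, 2.34], [-1.47, 1.5], [-3.14, 3.14]. Speed limits (rad/s): [2.57, 2.57, 3.14, 3.14, 3.14, 3.14].

### API

Orientations are given as a unit quaternion [w, x, y, z].
In Python, from workcell import env, read_camera gives the robot as it stands. The module is installed in compiled form; this text tells all that it offers.
- The arm moves only by the tool carry_out, never from a script. Its argument "moves" is a list of rows, each an object of numbers: "tx", "ty", "tz": the shift along the world's x, y, z in cm; "wx", "wy", "wz": the turn, a rotation vector about the world's x, y, z in rad; "claw": the closure, from -1 (fully open) to 1 (shut). A call has 1 to 8 rows; each row shifts and turns the commanded pose from where the row before left it; what a row does not reach is not made up. A row lasts 1/8 s, in which the tool goes at most 62.5 mm and 10.7 degrees, less where a joint would pass 70% of its speed; a pose out of reach is approached as far as the arm can. A call is refused whole if a number of a shift passes 6.25 or a number of a turn 0.188, either way. A call with a gripper value outside its range is refused whole. The fingers move at their own pace and stop on an object; "newtons" is the grip in N (left out, the last holds). Time passes only in rows, so rows that do not move let the fingers close. It gives the time, the measured TCP pose, the force, the opening and the grip force at its end, in the units of the state.
- env.get_state(): the state, without advancing time (a new reading comes with each control period).
- read_camera(name): name is "scene" or "top" or "wrist"; returns a dict with "image" (480x640x3 uint8, blue, green, red), "z_map" (480x640 float32, m along the optical axis (not along the pixel's ray), 0 where there is no reading), "fx", "fy", "cx", "cy" (pixels), "k1" (the pictures are not rectified: a ray, as slopes to the right and down, at radius r is drawn at 1 + k1 r^2 times it, then the intrinsics apply), "camera_from_world" (4x4, takes a point from world to camera coordinates); the wrist camera has in their place "hand_eye" (4x4, takes a point from camera to tool coordinates, whose origin is the TCP and whose axes are the flange's). Camera axes: x right, y down, z forward; pixel columns grow to the right and rows downward; lengths in m; the calibration is good to about 2 mm. A picture is of the moment at which its call begins: read the wrist's pose just before it.
- env.hand_in(): hands the job in; it is judged then, once.
The state is a dict: "clock": time; "joint_pos": joint angles; "qvel": joint speeds; "tau": joint torques, N m; "tcp_pos": TCP position; "orientation": TCP orientation; "wrist_force": force on the tool from outside, world axes, zero at the start; "ft_torque": the same for the moment, N m; "finger_gap": finger opening in m; "grip_force": force on a finger pad.
Only numpy, scipy, OpenCV 4.12 (cv2) and the standard library are available. Lean on these libraries where they do the work, as an engineer would, in place of code of your own. Each camera call takes 0.05 s, during which the arm holds its last target. There are 200 camera calls.

### The job

The four hole saws in the rack have been put back on the wrong blocks. Move each one onto the block whose cut hole matches its size, so that it stands teeth down over the peg, flat on the block and roughly centred; a peg takes only one saw, so use the spare block's empty peg (or a clear patch of counter) on the way. Never let a saw topple over, and do not knock over the glue bottle.

Things in the scene. Friction and masses are not known exactly. Their poses are not given: they have to be found in the camera images.
- saw_29: The smallest of four plain steel hole saws (round cup with teeth at its mouth), standing teeth down, closed end up: 29 mm outside diameter, 24 mm inside, 46 mm high, 40 mm deep inside, about 102 g. Origin: on the axis at the teeth (lowest plane), z up. Grip its outside wall from the rack's front and back; beside it stand other saws.
- saw_38: The second smallest of four plain steel hole saws (round cup with teeth at its mouth), standing teeth down, closed end up: 38 mm outside diameter, 33 mm inside, 46 mm high, 40 mm deep inside, about 133 g. Origin: on the axis at the teeth (lowest plane), z up. Grip its outside wall from the rack's front and back; beside it stand other saws.
- saw_48: The second largest of four plain steel hole saws (round cup with teeth at its mouth), standing teeth down, closed end up: 48 mm outside diameter, 43 mm inside, 46 mm high, 40 mm deep inside, about 168 g. Origin: on the axis at the teeth (lowest plane), z up. Grip its outside wall from the rack's front and back; beside it stand other saws.
- saw_60: The largest of four plain steel hole saws (round cup with teeth at its mouth), standing teeth down, closed end up: 60 mm outside diameter, 55 mm inside, 46 mm high, 40 mm deep inside, about 210 g. Origin: on the axis at the teeth (lowest plane), z up. Grip its outside wall from the rack's front and back; beside it stand other saws.
- block_29: Home block of the 29 mm saw, known by the 30 mm hole cut right through it in front of the peg, centred at x = -69 mm. One of 5 fixed plywood blocks side by side in a low tray, 82 mm peg to peg, order varies. Top 18 mm above origin. Origin: peg axis, block underside; x to the back, y along the row. Spans x -107..35, y +-40 mm. Peg: wood dowel 16 mm thick, 30 mm high, tapered tip.
- block_38: Home block of the 38 mm saw, known by the 39 mm hole cut right through it in front of the peg, centred at x = -69 mm. One of 5 fixed plywood blocks side by side in a low tray, 82 mm peg to peg, order varies. Top 18 mm above origin. Origin: peg axis, block underside; x to the back, y along the row. Spans x -107..35, y +-40 mm. Peg: wood dowel 16 mm thick, 30 mm high, tapered tip.
- block_48: Home block of the 48 mm saw, known by the 49 mm hole cut right through it in front of the peg, centred at x = -69 mm. One of 5 fixed plywood blocks side by side in a low tray, 82 mm peg to peg, order varies. Top 18 mm above origin. Origin: peg axis, block underside; x to the back, y along the row. Spans x -107..35, y +-40 mm. Peg: wood dowel 16 mm thick, 30 mm high, tapered tip.
- block_60: Home block of the 60 mm saw, known by the 61 mm hole cut right through it in front of the peg, centred at x = -69 mm. One of 5 fixed plywood blocks side by side in a low tray, 82 mm peg to peg, order varies. Top 18 mm above origin. Origin: peg axis, block underside; x to the back, y along the row. Spans x -107..35, y +-40 mm. Peg: wood dowel 16 mm thick, 30 mm high, tapered tip.
- block_spare: The spare block: no cut hole, its peg empty at the start. One of 5 fixed plywood blocks side by side in a low tray, 82 mm peg to peg, order varies. Top 18 mm above origin. Origin: peg axis, block underside; x to the back, y along the row. Spans x -107..35, y +-40 mm. Peg: wood dowel 16 mm thick, 30 mm high, tapered tip.
- glue_a: White glue bottle with a pointed nozzle, 39 mm thick and 125 mm tall, standing upright on the counter at the right of the rack, easily knocked over. Origin: centre of its foot, z up.
Mind the look-alikes: they are no part of the job. What is shaped like the saw_48 but orange is not meant.

How it is judged:
By the outcome, as a careful person would: the job done as asked, in the order asked, and still so for the second after the job is handed in, with the robot touching nothing.
It also fails if it takes over 99 s, if anything falls off the work surface, if the arm or the gripper's body presses on something with over 40 N, if the wrist force passes 120 N, or if a joint passes its speed limit or range.

## Working session

There is one attempt and no reset: what is moved stays moved. The work goes in short steps, Python scripts to look and compute and a tool call to move; the robot and the scene stay as the last step left them, time stands still between calls to the robot, and variables do not carry over. Pictures are saved under pics/ and viewed, at most 14 in all, crops included, and the job is handed in when it is done.

Besides the shell and the picture viewer there is one more tool, called after ">>>" as name(argument=value, ...), one argument or row to a line, values as JSON. carry_out: Moves the arm, as the interface text tells. Its arguments: {"type":"object","properties":{"moves":{"type":"array","items":{"type":"object","properties":{"tx":{"type":"number"},"ty":{"type":"number"},"tz":{"type":"number"},"wx":{"type":"number"},"wy":{"type":"number"},"wz":{"type":"number"},"claw":{"type":"number"}}}},"newtons":{"type":"number"}},"required":["moves"]}

```bash
mkdir -p pics; cat > h.py <<'E'
import numpy as np, cv2
from workcell import env, read_camera
def und(c,u,v):
    x=(np.asarray(u,float)-c["cx"])/c["fx"]; y=(np.asarray(v,float)-c["cy"])/c["fy"]
    X,Y=x.copy(),y.copy()
    for _ in range(20):
        r=X*X+Y*Y; X=x/(1+c["k1"]*r); Y=y/(1+c["k1"]*r)
    return X,Y
def ray_plane(c,u,v,z):
    X,Y=und(c,np.atleast_1d(u),np.atleast_1d(v)); T=np.linalg.inv(c["camera_from_world"])
    d=np.stack([X,Y,np.ones_like(X)],-1)@T[:3,:3].T; o=T[:3,3]
    return o+d*((z-o[2])/d[:,2])[:,None]
def cloud(c):
    v,u=np.mgrid[0:480,0:640]; X,Y=und(c,u,v); z=c["z_map"]
    T=np.linalg.inv(c["camera_from_world"])
    P=np.stack([X*z,Y*z,z],-1)@T[:3,:3].T+T[:3,3]; P[z==0]=np.nan
    return P
E
python3 - <<'E'
from h import *
s=env.get_state(); print(s, env.hold_point_z)
for n in("scene","top"):
    c=read_camera(n); cv2.imwrite(f"pics/{n}0.png",c["image"])
    print(n,c["camera_from_world"].round(3).tolist(),c["fx"],c["k1"])
    np.save(n+"0.npy",c,allow_pickle=True)
E
```

```text
{'clock': 0.0, 'joint_pos': array([-1.47160315e+00,  3.14000077e-01,  4.49649298e-02,  1.30361886e+00,
       -2.15605230e-05,  1.43117024e+00]), 'qvel': array([-0.0007468 , -0.00167308, -0.00199905, -0.00152394,  0.00093619,
       -0.00070908]), 'tau': array([-5.52550282e-04, -4.80629611e+01,  2.98532706e+01,  1.94533705e-02,
       -1.68971487e-04, -2.00076738e-05]), 'tcp_pos': array([ 0.13593646, -0.55815808,  0.23040333]), 'orientation': array([-9.28869441e-04,  9.92878708e-01,  1.19126022e-01,  7.99854360e-06]), 'wrist_force': array([ 0.71268544, -0.31667191, -0.10803548]), 'ft_torque': array([ 0.01304791, -0.02519543,  0.00073237]), 'grip_force': 0.0, 'finger_gap': 0.08560367491665476} 0.0187
scene [[-0.434, -0.901, -0.009, 0.177], [-0.511, 0.255, -0.821, 0.339], [0.742, -0.352, -0.571, 0.932], [0.0, 0.0, 0.0, 1.0]] 558.3896487475512 -0.09879484832173424
top [[-0.001, -1.0, 0.025, -0.108], [-0.994, -0.002, -0.11, 0.56], [0.11, -0.025, -0.994, 0.936], [0.0, 0.0, 0.0, 1.0]] 472.0139830283816 -0.11338589648254138
```

View pics/scene0.png

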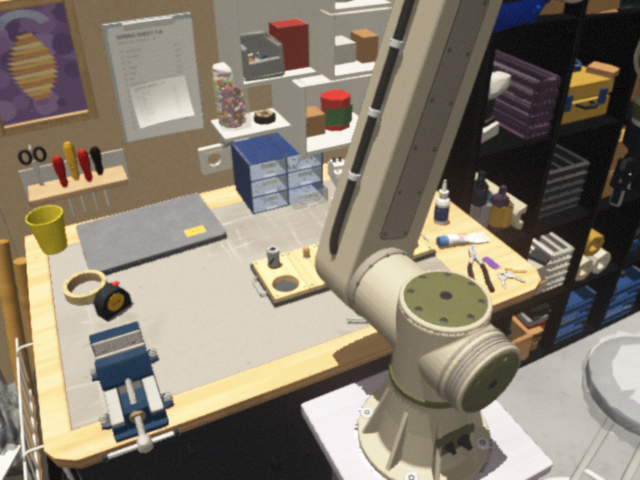

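View pics/top0.png

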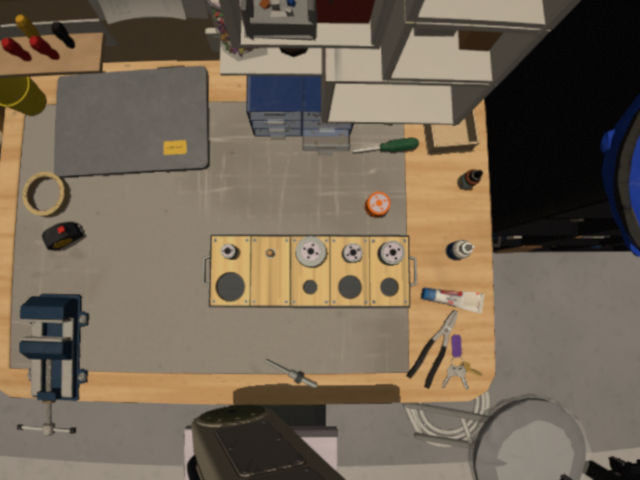

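The top view shows the rack at u 210–410 and v 235–307. From left to right:

| Block | Hole px (u, v) | Saw on it | Saw px (u, v) |
|---|---|---|---|
| Biggest hole | 230, 287 | Smallest | 229, 252 |
| Spare | none | none (peg at 270, 253) | – |
| Smallest hole | 310, 288 | Biggest | 310, 250 |
| Second-largest hole (349) | 349, 287 | Small one | 352, 253 |
| Second-smallest hole (389) | 389, 287 | Larger one | 391, 252 |

The white glue bottle is at (460, 249), and the orange look-alike at (377, 204).

```bash
python3 - <<'E'
from h import *
c=np.load("top0.npy",allow_pickle=True).item(); P=cloud(c)
for n,u,v in[("blk",250,300),("blk",289,265),("blk",330,300),("blk",400,300),("counter",300,330),("hole",230,287)]:
    print(n,np.nanmedian(P[v-2:v+3,u-2:u+3].reshape(-1,3),0).round(4))
zt=np.nanmedian(P[298:304,240:400,2]); print("top z",zt)
g=cv2.cvtColor(c["image"],cv2.COLOR_BGR2HSV)
wood=cv2.inRange(g,(10,60,80),(35,255,255))
def fit(m,u,v,z,nm):
    n,l,st,ce=cv2.connectedComponentsWithStats(m)
    k=l[v,u]
    cs,_=cv2.findContours((l==k).astype(np.uint8),cv2.RETR_EXTERNAL,cv2.CHAIN_APPROX_NONE)
    w=ray_plane(c,cs[0][:,0,0],cs[0][:,0,1],z)[:,:2]
    (a,b),r=cv2.minEnclosingCircle(w.astype(np.float32))
    print(nm,"centre",round(a,4),round(b,4),"dia",round(2*np.sqrt(cv2.contourArea(w.astype(np.float32))/np.pi)*1000,1),st[k][4])
for u,v in[(230,287),(310,288),(349,287),(389,287)]: fit(255-wood,u,v,zt,"hole")
hi=P[...,2]
for u,v in[(229,252),(310,250),(352,253),(391,252)]:
    m=((np.abs(hi-(zt+.046))<.012)*255).astype(np.uint8); m[:228]=0;m[275:]=0
    m[v,u]=255; fit(m,u,v,zt+.046,"saw")
    print(np.nanmedian(hi[v-3:v+4,u-3:u+4]))
fit(((hi>.015)*255).astype(np.uint8)*0+wood,250,300,zt,"rack")
l=[(p,ray_plane(c,*p,zt+.03)[0].round(4)) for p in[(270,253)]];print(l)
i=c["image"][225:315,200:500]; cv2.imwrite("pics/top_crop.png",cv2.resize(i,(800,240),interpolation=cv2.INTER_CUBIC))
print(ray_plane(c,[460],[249],.1))
cs=ray_plane(c,[210,409,409,210],[236,236,306,306],zt);print(cs.round(4))
E
```

```text
blk [0.4186 0.0195 0.0208]
blk [ 0.4903 -0.0612  0.0201]
blk [ 0.4186 -0.1455  0.0213]
blk [ 0.4177 -0.2905  0.0212]
counter [ 0.3557 -0.0841 -0.0004]
hole [0.4448 0.0624 0.0024]
top z 0.021225768820721247
hole centre 0.4467 0.0602 dia 54.4 592
hole centre 0.4459 -0.1041 dia 23.2 118
hole centre 0.4458 -0.1856 dia 41.9 356
hole centre 0.4456 -0.2677 dia 31.9 209
saw centre 0.5164 0.0578 dia 27.8 176
0.06781839841375847
saw centre 0.5164 -0.1033 dia 57.8 716
0.06876860146015285
saw centre 0.5143 -0.186 dia 36.3 290
0.0681812252920907
saw centre 0.5135 -0.2658 dia 47.4 477
0.06831389132317733
rack centre 0.5313 -0.058 dia 508.5 42137
[((270, 253), array([ 0.513 , -0.024 ,  0.0512]))]
[[ 0.51746192 -0.39333309  0.1       ]]
[[ 0.5499  0.1026  0.0212]
 [ 0.5505 -0.3118  0.0212]
 [ 0.4052 -0.3089  0.0212]
 [ 0.4061  0.1     0.0212]]
```

View pics/top_crop.png

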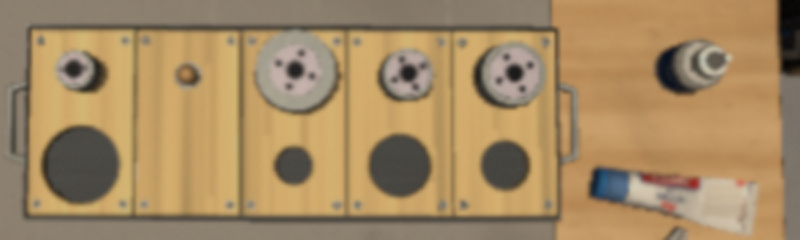

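>>> carry_out(
  moves=[
    {"tx":3.8,"ty":4.55,"wz":0.185,"claw":-1},
    {"tx":3.8,"ty":4.55,"wz":0.185},
    {"tx":3.8,"ty":4.55,"wz":0.185},
    {"tx":3.8,"ty":4.55,"wz":0.185},
    {"tx":3.8,"ty":4.55,"wz":0.185},
    {"tx":3.8,"ty":4.55,"wz":0.185},
    {"tx":3.8,"ty":4.55,"wz":0.185},
    {"tx":3.8,"ty":4.55},
  ],
  newtons=40,
)

```text
invalid input at $.moves[0]: expected keys tx, ty, tz, wx, wy, wz, claw
```

```bash
cat >> h.py <<'E'
def st():
    s=env.get_state(); w,x,y,z=s["orientation"]
    R=cv2.Rodrigues(np.zeros(3))[0]
    from scipy.spatial.transform import Rotation as Ro
    R=Ro.from_quat([x,y,z,w]).as_matrix()
    e=R@np.array([[0,1,0],[1,0,0],[0,0,-1.]]).T   # target: tool x->+y, y->+x, z->-z
    return s,R,Ro.from_matrix(e.T).as_rotvec()
def rep():
    s,R,e=st(); print("t",round(s["clock"],2),"tcp",s["tcp_pos"].round(4),"turn needed",e.round(4),"gap",round(s["finger_gap"],4),"grip",round(s["grip_force"],1),"F",s["wrist_force"].round(1),"q",s["joint_pos"].round(2)); return s,R
E
python3 -c "from h import *; rep()"
```

```text
t 0.1 tcp [ 0.136  -0.5582  0.2305] turn needed [-1.200e-03 -1.200e-03  1.332e+00] gap 0.0855 grip 0.0 F [-0.2 -0.  -1.2] q [-1.47  0.31  0.05  1.3  -0.    1.43]
```

>>> carry_out(
  moves=[
    {"tx":3.8,"ty":4.55,"tz":0,"wx":0,"wy":0,"wz":0.185,"claw":-1},
    {"tx":3.8,"ty":4.55,"tz":0,"wx":0,"wy":0,"wz":0.185,"claw":-1},
    {"tx":3.8,"ty":4.55,"tz":0,"wx":0,"wy":0,"wz":0.185,"claw":-1},
    {"tx":3.8,"ty":4.55,"tz":0,"wx":0,"wy":0,"wz":0.185,"claw":-1},
    {"tx":3.8,"ty":4.55,"tz":0,"wx":0,"wy":0,"wz":0.185,"claw":-1},
    {"tx":3.8,"ty":4.55,"tz":0,"wx":0,"wy":0,"wz":0.185,"claw":-1},
    {"tx":3.8,"ty":4.55,"tz":0,"wx":0,"wy":0,"wz":0.185,"claw":-1},
    {"tx":3.8,"ty":4.55,"tz":0,"wx":0,"wy":0,"wz":0.037,"claw":-1},
  ],
  newtons=40,
)

```text
clock: 1.1
tcp_pos: [0.4409, -0.193, 0.2312]
orientation: [0.0, 0.706, 0.708, -0.0]
wrist_force: [0.3, -0.5, 0.1]
finger_gap: 0.0855
grip_force: 0.0
```

```bash
python3 -c "from h import *; rep()"
```

```text
t 1.1 tcp [ 0.4409 -0.193   0.2312] turn needed [ 0.0001 -0.     -0.0023] gap 0.0855 grip 0.0 F [ 0.3 -0.5  0.1] q [-0.58  0.13 -0.19  1.25 -0.    0.99]
```

>>> carry_out(
  moves=[
    {"tx":3.7,"ty":4.5,"tz":0,"wx":0,"wy":0,"wz":-0.002,"claw":-1},
    {"tx":3.6,"ty":4.4,"tz":0,"wx":0,"wy":0,"wz":0,"claw":-1},
    {"tx":0,"ty":0,"tz":0,"wx":0,"wy":0,"wz":0,"claw":-1},
    {"tx":0,"ty":0,"tz":0,"wx":0,"wy":0,"wz":0,"claw":-1},
  ],
)

```text
clock: 1.6
tcp_pos: [0.5126, -0.1055, 0.2308]
orientation: [-0.0, 0.707, 0.707, -0.0]
wrist_force: [-0.4, 0.1, -0.4]
finger_gap: 0.0854
grip_force: 0.0
```

```bash
cat >> h.py <<'E'
def wcam():
    s,R=rep(); c=read_camera("wrist"); T=np.eye(4); T[:3,:3]=R; T[:3,3]=s["tcp_pos"]
    c["camera_from_world"]=np.linalg.inv(T@c["hand_eye"]); return c
E
python3 - <<'E'
from h import *
c=wcam(); np.save("w0.npy",c,allow_pickle=True); cv2.imwrite("pics/w0.png",c["image"])
E
```

```text
t 1.6 tcp [ 0.5126 -0.1055  0.2308] turn needed [-0.0001 -0.0013  0.001 ] gap 0.0854 grip 0.0 F [-0.4  0.1 -0.4] q [-0.36  0.21 -0.09  1.27 -0.    1.22]
```

View pics/w0.png

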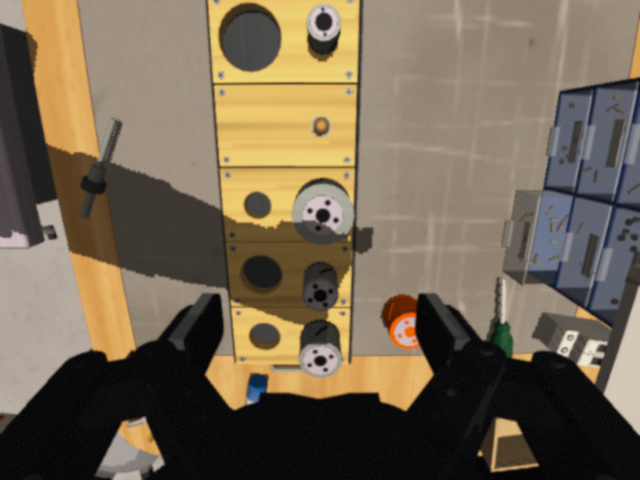

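The wrist view has +x to the right and +y up. The saw-top centres are 29 at (323,20), 60 at (323,215), 38 at (320,294) and 48 at (320,360). The spare peg tip is at (321,126), and the orange decoy at (405,325) is to be left alone.

```bash
python3 - <<'E'
from h import *
c=np.load("w0.npy",allow_pickle=True).item()
t=np.load("top0.npy",allow_pickle=True).item()
for n,p,z in[("29",(323,20),.067),("60",(323,215),.067),("38",(320,294),.067),("48",(320,360),.067),("peg",(321,126),.051),("seam60/sp",(287,83),.0212),("sp/29",(287,167),.0212),("29/48",(287,241),.0212),("48/38",(290,307),.0212),
  ("right sp",(356,126),.0212),("left sp",(217,126),.0212),("hole29",(258,205),.02)]:
    print(n,ray_plane(c,*p,z)[0].round(4))
for n,p,z in[("29",(228,251),.067),("60",(310.5,251),.067),("38",(353.5,252.5),.067),("48",(392.5,252.5),.067)]:
    q=(200+{"29":74,"60":295,"38":408,"48":514}[n]*300/800-.3,225+{"29":69,"60":70,"38":73,"48":73}[n]*90/240-.3)
    print("top",n,ray_plane(t,*q,z)[0].round(4))
print("toppeg",ray_plane(t,200+187*.375-.3,225+74*.375-.3,.051)[0].round(4))
for u in(28,134,241,347,453,559): print("seam",ray_plane(t,200+u*.375-.3,225+120*.375-.3,.0212)[0].round(4))
E
```

```text
29 [0.516  0.0616 0.067 ]
60 [ 0.5164 -0.1032  0.067 ]
38 [ 0.5135 -0.1859  0.067 ]
48 [ 0.5135 -0.2663  0.067 ]
peg [ 0.5145 -0.0221  0.051 ]
seam60/sp [0.4811 0.0196 0.0212]
sp/29 [ 0.479  -0.0622  0.0212]
29/48 [ 0.4767 -0.1436  0.0212]
48/38 [ 0.4778 -0.2261  0.0212]
right sp [ 0.5502 -0.0211  0.0212]
left sp [ 0.4085 -0.0205  0.0212]
hole29 [ 0.4462 -0.1029  0.02  ]
top 29 [0.5167 0.0587 0.067 ]
top 60 [ 0.5162 -0.1043  0.067 ]
top 38 [ 0.514  -0.1879  0.067 ]
top 48 [ 0.5139 -0.2671  0.067 ]
toppeg [ 0.5141 -0.0237  0.051 ]
seam [0.4802 0.1008 0.0212]
seam [0.4805 0.0188 0.0212]
seam [ 0.4806 -0.0636  0.0212]
seam [ 0.4806 -0.1454  0.0212]
seam [ 0.4804 -0.2277  0.0212]
seam [ 0.4801 -0.311   0.0212]
```

>>> carry_out(
  moves=[
    {"tx":0.3,"ty":0.2,"tz":-5,"wx":0,"wy":0,"wz":0,"claw":-1},
    {"tx":0,"ty":0,"tz":-5,"wx":0,"wy":0,"wz":0,"claw":-1},
    {"tx":0,"ty":0,"tz":-5,"wx":0,"wy":0,"wz":0,"claw":-1},
    {"tx":0,"ty":0,"tz":-4,"wx":0,"wy":0,"wz":0,"claw":-1},
    {"tx":0,"ty":0,"tz":-1.4,"wx":0,"wy":0,"wz":0,"claw":-1},
    {"tx":0,"ty":0,"tz":0,"wx":0,"wy":0,"wz":0,"claw":-1},
    {"tx":0,"ty":0,"tz":0,"wx":0,"wy":0,"wz":0,"claw":-1},
  ],
)

```text
clock: 2.52
tcp_pos: [0.5173, -0.1047, 0.0291]
orientation: [0.001, 0.708, 0.706, 0.001]
wrist_force: [0.4, -1.1, -0.0]
finger_gap: 0.0852
grip_force: 0.0
```

>>> carry_out(
  moves=[
    {"tx":0,"ty":0.1,"tz":-0.2,"wx":0,"wy":0,"wz":0,"claw":1},
    {"tx":0,"ty":0,"tz":0,"wx":0,"wy":0,"wz":0,"claw":1},
    {"tx":0,"ty":0,"tz":0,"wx":0,"wy":0,"wz":0,"claw":1},
    {"tx":0,"ty":0,"tz":0,"wx":0,"wy":0,"wz":0,"claw":1},
    {"tx":0,"ty":0,"tz":0,"wx":0,"wy":0,"wz":0,"claw":1},
  ],
  newtons=40,
)

```text
clock: 3.15
tcp_pos: [0.5168, -0.1029, 0.0266]
orientation: [0.001, 0.708, 0.706, 0.0]
wrist_force: [-0.8, 0.1, 6.5]
finger_gap: 0.0587
grip_force: 42.2
```

>>> carry_out(
  moves=[
    {"tx":0,"ty":0,"tz":2,"wx":0,"wy":0,"wz":0,"claw":1},
    {"tx":0,"ty":0,"tz":3,"wx":0,"wy":0,"wz":0,"claw":1},
    {"tx":0,"ty":0,"tz":2,"wx":0,"wy":0,"wz":0,"claw":1},
    {"tx":-0.2,"ty":2.5,"tz":0,"wx":0,"wy":0,"wz":0,"claw":1},
    {"tx":0,"ty":3.5,"tz":0,"wx":0,"wy":0,"wz":0,"claw":1},
    {"tx":0,"ty":2.2,"tz":0,"wx":0,"wy":0,"wz":0,"claw":1},
    {"tx":0,"ty":0,"tz":0,"wx":0,"wy":0,"wz":0,"claw":1},
  ],
)

```text
clock: 4.03
tcp_pos: [0.5135, -0.0192, 0.0952]
orientation: [-0.0, 0.707, 0.707, -0.0]
wrist_force: [-0.8, -0.3, -2.1]
finger_gap: 0.0583
grip_force: 43.5
```

```bash
python3 - <<'E'
from h import *
c=wcam(); cv2.imwrite("pics/w1.png",c["image"])
E
```

```text
t 4.03 tcp [ 0.5135 -0.0192  0.0952] turn needed [-0.0002 -0.0006 -0.0008] gap 0.0583 grip 43.5 F [-0.8 -0.3 -2.1] q [-0.19  0.28 -0.35  0.94  0.    1.38]
```

View pics/w1.png

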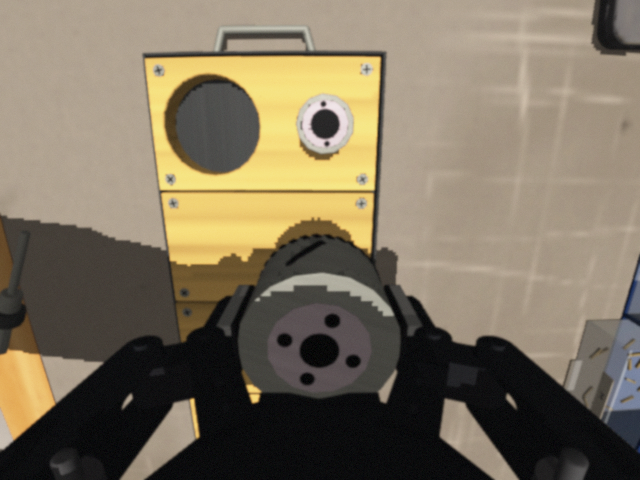

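The wrist view shows saw 60 upright in the pads with its top centre at (320,350). Saw 29 is in view at (325,124).

>>> carry_out(
  moves=[
    {"tx":0,"ty":-0.2,"tz":-3,"wx":0,"wy":0,"wz":0,"claw":1},
    {"tx":0,"ty":0,"tz":-2.5,"wx":0,"wy":0,"wz":0,"claw":1},
    {"tx":0,"ty":0,"tz":-1,"wx":0,"wy":0,"wz":0,"claw":1},
    {"tx":0,"ty":0,"tz":-0.3,"wx":0,"wy":0,"wz":0,"claw":1},
    {"tx":0,"ty":0,"tz":0,"wx":0,"wy":0,"wz":0,"claw":1},
  ],
)

```text
clock: 4.7
tcp_pos: [0.5145, -0.0231, 0.0279]
orientation: [0.0, 0.708, 0.706, 0.0]
wrist_force: [-0.4, 0.8, -2.4]
finger_gap: 0.0585
grip_force: 43.6
```

>>> carry_out(
  moves=[
    {"tx":0,"ty":0,"tz":-0.15,"wx":0,"wy":0,"wz":0,"claw":1},
    {"tx":0,"ty":0,"tz":0,"wx":0,"wy":0,"wz":0,"claw":1},
  ],
)

```text
clock: 4.95
tcp_pos: [0.5149, -0.023, 0.0266]
orientation: [0.001, 0.708, 0.706, 0.001]
wrist_force: [-0.3, -0.4, -0.8]
finger_gap: 0.0585
grip_force: 43.7
```

Nearly seated. I'll release, rise and move to saw 29 at (0.5163, 0.060).

>>> carry_out(
  moves=[
    {"tx":0,"ty":0,"tz":-0.03,"wx":0,"wy":0,"wz":0,"claw":-0.8},
    {"tx":0,"ty":0,"tz":0,"wx":0,"wy":0,"wz":0,"claw":-1},
    {"tx":0,"ty":0,"tz":0,"wx":0,"wy":0,"wz":0,"claw":-1},
    {"tx":0,"ty":0,"tz":3,"wx":0,"wy":0,"wz":0,"claw":-1},
    {"tx":0,"ty":0,"tz":4,"wx":0,"wy":0,"wz":0,"claw":-1},
    {"tx":0.1,"ty":4.2,"tz":0,"wx":0,"wy":0,"wz":0,"claw":-1},
    {"tx":0,"ty":4.1,"tz":0,"wx":0,"wy":0,"wz":0,"claw":-1},
    {"tx":0,"ty":0,"tz":0,"wx":0,"wy":0,"wz":0,"claw":-1},
  ],
)

```text
clock: 5.95
tcp_pos: [0.5147, 0.0624, 0.0956]
orientation: [-0.0, 0.706, 0.708, 0.0]
wrist_force: [0.4, 0.4, 0.5]
finger_gap: 0.0859
grip_force: 0.0
```

```bash
python3 - <<'E'
from h import *
c=wcam(); cv2.imwrite("pics/w2.png",c["image"]); np.save("w2.npy",c,allow_pickle=True)
for z in(.1,):
  pass
E
```

```text
t 5.95 tcp [0.5147 0.0624 0.0956] turn needed [-0.0004  0.0001 -0.0018] gap 0.0859 grip 0.0 F [0.4 0.4 0.5] q [-0.03  0.29 -0.34  0.95  0.    1.53]
```

View pics/w2.png

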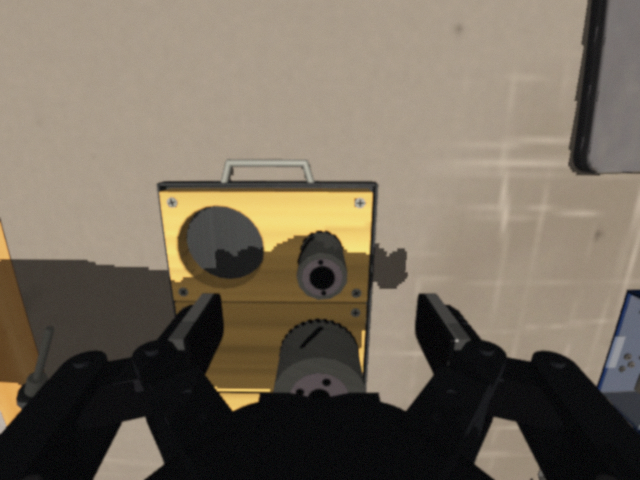

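Saw 60 stands on the spare block, with its top at about (320,380). The saw 29 top centre is at (322,278).

```bash
python3 - <<'E'
from h import *
c=np.load("w2.npy",allow_pickle=True).item()
for n,p,z in[("29",(322,277),.067),("60",(319,390),.067),("seam",(275,302),.0212),("edgeR",(373,245),.0212),("edgetop",(270,190),.0212)]: print(n,ray_plane(c,*p,z)[0].round(4))
E
```

```text
29 [0.5166 0.0603 0.067 ]
60 [ 0.5151 -0.018   0.067 ]
seam [0.4828 0.0202 0.0212]
edgeR [0.5523 0.0642 0.0212]
edgetop [0.4826 0.1022 0.0212]
```

>>> carry_out(
  moves=[
    {"tx":0.1,"ty":-0.2,"tz":-3,"wx":0,"wy":0,"wz":0,"claw":-1},
    {"tx":0,"ty":0,"tz":-3,"wx":0,"wy":0,"wz":0,"claw":-1},
    {"tx":0,"ty":0,"tz":-0.8,"wx":0,"wy":0,"wz":0,"claw":0},
    {"tx":0,"ty":0,"tz":0,"wx":0,"wy":0,"wz":0,"claw":0},
    {"tx":0,"ty":0,"tz":0,"wx":0,"wy":0,"wz":0,"claw":0},
    {"tx":0,"ty":0,"tz":0,"wx":0,"wy":0,"wz":0,"claw":0},
  ],
)

```text
clock: 6.75
tcp_pos: [0.5169, 0.0581, 0.0286]
orientation: [0.001, 0.708, 0.706, 0.001]
wrist_force: [-0.2, 0.3, 0.2]
finger_gap: 0.0425
grip_force: 0.0
```

>>> carry_out(
  moves=[
    {"tx":0,"ty":0,"tz":0,"wx":0,"wy":0,"wz":0,"claw":1},
    {"tx":0,"ty":0,"tz":0,"wx":0,"wy":0,"wz":0,"claw":1},
    {"tx":0,"ty":0,"tz":0,"wx":0,"wy":0,"wz":0,"claw":1},
    {"tx":0,"ty":0,"tz":0,"wx":0,"wy":0,"wz":0,"claw":1},
  ],
  newtons=30,
)

```text
clock: 7.25
tcp_pos: [0.5166, 0.0583, 0.0284]
orientation: [0.001, 0.708, 0.706, 0.0]
wrist_force: [-1.4, -0.8, 4.7]
finger_gap: 0.0279
grip_force: 29.5
```

>>> carry_out(
  moves=[
    {"tx":0,"ty":0,"tz":2.5,"wx":0,"wy":0,"wz":0,"claw":1},
    {"tx":0,"ty":0,"tz":4.5,"wx":0,"wy":0,"wz":0,"claw":1},
    {"tx":0,"ty":-1,"tz":1,"wx":0,"wy":0,"wz":0,"claw":1},
    {"tx":-0.1,"ty":-5,"tz":0,"wx":0,"wy":0,"wz":0,"claw":1},
    {"tx":0,"ty":-5,"tz":0,"wx":0,"wy":0,"wz":0,"claw":1},
    {"tx":0,"ty":-4,"tz":0,"wx":0,"wy":0,"wz":0,"claw":1},
    {"tx":0,"ty":-1.4,"tz":0,"wx":0,"wy":0,"wz":0,"claw":1},
    {"tx":0,"ty":0,"tz":0,"wx":0,"wy":0,"wz":0,"claw":1},
  ],
)

```text
clock: 8.25
tcp_pos: [0.5144, -0.1062, 0.1068]
orientation: [-0.001, 0.708, 0.706, -0.0]
wrist_force: [-0.2, 0.5, -1.0]
finger_gap: 0.0278
grip_force: 29.8
```

```bash
python3 - <<'E'
from h import *
c=wcam(); cv2.imwrite("pics/w3.png",c["image"]); np.save("w3.npy",c,allow_pickle=True)
E
```

```text
t 8.25 tcp [ 0.5144 -0.1062  0.1068] turn needed [-0.0008 -0.0011  0.0038] gap 0.0278 grip 29.8 F [-0.2  0.5 -1. ] q [-0.36  0.29 -0.3   0.98  0.    1.22]
```

View pics/w3.png

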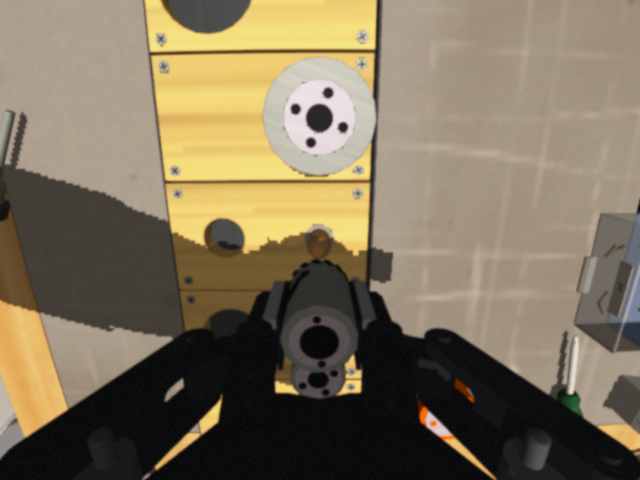

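The spare block holds saw 60, with its centre at (320,117). The block 29 peg tip is at (319,240), and the held saw 29 top centre is at (320,343).

```bash
python3 - <<'E'
from h import *
c=np.load("w3.npy",allow_pickle=True).item()
for n,p,z in[("held29",(320,342),.1457),("60",(320,117),.067),("peg29",(319,242),.051),("peg base",(320,232),.0212),("seam",(275,181),.0212),("seam2",(235,291),.0212)]: print(n,ray_plane(c,*p,z)[0].round(4))
E
```

```text
held29 [ 0.5151 -0.1043  0.1457]
60 [ 0.5155 -0.0227  0.067 ]
peg29 [ 0.5146 -0.0963  0.051 ]
peg base [ 0.5153 -0.0982  0.0212]
seam [ 0.4845 -0.0617  0.0212]
seam2 [ 0.4504 -0.1448  0.0212]
```

>>> carry_out(
  moves=[
    {"tx":-0.05,"ty":0,"tz":-2.5,"wx":0,"wy":0,"wz":0.003,"claw":1},
    {"tx":0,"ty":0,"tz":-2,"wx":0,"wy":0,"wz":0,"claw":1},
    {"tx":0,"ty":0,"tz":-0.5,"wx":0,"wy":0,"wz":0,"claw":1},
    {"tx":0,"ty":0,"tz":-0.4,"wx":0,"wy":0,"wz":0,"claw":1},
    {"tx":0,"ty":0,"tz":-0.4,"wx":0,"wy":0,"wz":0,"claw":1},
    {"tx":0,"ty":0,"tz":0,"wx":0,"wy":0,"wz":0,"claw":1},
  ],
)

```text
clock: 9.05
tcp_pos: [0.5147, -0.1057, 0.0497]
orientation: [0.0, 0.707, 0.708, 0.0]
wrist_force: [-0.4, 0.6, -0.8]
finger_gap: 0.0276
grip_force: 29.8
```

>>> carry_out(
  moves=[
    {"tx":0,"ty":0,"tz":-0.6,"wx":0,"wy":0,"wz":0,"claw":1},
    {"tx":0,"ty":0,"tz":-0.6,"wx":0,"wy":0,"wz":0,"claw":1},
    {"tx":0,"ty":0,"tz":-0.6,"wx":0,"wy":0,"wz":0,"claw":1},
    {"tx":0,"ty":0,"tz":-0.25,"wx":0,"wy":0,"wz":0,"claw":1},
    {"tx":0,"ty":0,"tz":0,"wx":0,"wy":0,"wz":0,"claw":1},
  ],
)

```text
clock: 9.68
tcp_pos: [0.5144, -0.1057, 0.0288]
orientation: [-0.0, 0.707, 0.707, -0.0]
wrist_force: [-0.6, -0.3, -0.0]
finger_gap: 0.0281
grip_force: 29.9
```

>>> carry_out(
  moves=[
    {"tx":0,"ty":0,"tz":-0.1,"wx":0,"wy":0,"wz":0,"claw":1},
    {"tx":0,"ty":0,"tz":0,"wx":0,"wy":0,"wz":0,"claw":0},
    {"tx":0,"ty":0,"tz":0,"wx":0,"wy":0,"wz":0,"claw":-1},
    {"tx":0,"ty":0,"tz":0,"wx":0,"wy":0,"wz":0,"claw":-1},
    {"tx":0,"ty":0,"tz":0,"wx":0,"wy":0,"wz":0,"claw":-1},
    {"tx":0,"ty":0,"tz":0,"wx":0,"wy":0,"wz":0,"claw":-1},
    {"tx":0,"ty":0,"tz":3,"wx":0,"wy":0,"wz":0,"claw":-1},
    {"tx":0,"ty":0,"tz":4,"wx":0,"wy":0,"wz":0,"claw":-1},
  ],
)

```text
clock: 10.68
tcp_pos: [0.5134, -0.1054, 0.0977]
orientation: [-0.001, 0.707, 0.707, -0.001]
wrist_force: [0.2, -0.7, 0.6]
finger_gap: 0.0855
grip_force: 0.0
```

>>> carry_out(
  moves=[
    {"tx":0.05,"ty":4.3,"tz":0,"wx":0,"wy":0,"wz":0,"claw":-1},
    {"tx":0,"ty":4,"tz":0,"wx":0,"wy":0,"wz":0,"claw":-1},
    {"tx":0,"ty":0,"tz":0,"wx":0,"wy":0,"wz":0,"claw":-1},
    {"tx":0,"ty":0,"tz":-3,"wx":0,"wy":0,"wz":0,"claw":-1},
    {"tx":0,"ty":0,"tz":-3,"wx":0,"wy":0,"wz":0,"claw":-1},
    {"tx":0,"ty":0,"tz":-1,"wx":0,"wy":0,"wz":0,"claw":-1},
    {"tx":0,"ty":0,"tz":0,"wx":0,"wy":0,"wz":0,"claw":-1},
  ],
)

```text
clock: 11.55
tcp_pos: [0.5146, -0.0231, 0.0276]
orientation: [-0.001, 0.707, 0.707, -0.0]
wrist_force: [-0.1, 0.7, 0.6]
finger_gap: 0.0856
grip_force: 0.0
```

Next I'll grip saw 60, lift it and carry it to block 60 at y = 0.060.

>>> carry_out(
  moves=[
    {"tx":0,"ty":0,"tz":0,"wx":0,"wy":0,"wz":0,"claw":1},
    {"tx":0,"ty":0,"tz":0,"wx":0,"wy":0,"wz":0,"claw":1},
    {"tx":0,"ty":0,"tz":0,"wx":0,"wy":0,"wz":0,"claw":1},
    {"tx":0,"ty":0,"tz":0,"wx":0,"wy":0,"wz":0,"claw":1},
    {"tx":0,"ty":0,"tz":2,"wx":0,"wy":0,"wz":0,"claw":1},
    {"tx":0,"ty":0,"tz":3,"wx":0,"wy":0,"wz":0,"claw":1},
    {"tx":0,"ty":0,"tz":1,"wx":0,"wy":0,"wz":0,"claw":1},
  ],
  newtons=40,
)

```text
clock: 12.42
tcp_pos: [0.5161, -0.0229, 0.0896]
orientation: [0.001, 0.707, 0.707, 0.001]
wrist_force: [0.1, 0.3, -1.8]
finger_gap: 0.0586
grip_force: 43.7
```

>>> carry_out(
  moves=[
    {"tx":0,"ty":2.5,"tz":0,"wx":0,"wy":0,"wz":0,"claw":1},
    {"tx":0,"ty":3.5,"tz":0,"wx":0,"wy":0,"wz":0,"claw":1},
    {"tx":0,"ty":2.2,"tz":0,"wx":0,"wy":0,"wz":0,"claw":1},
    {"tx":0,"ty":0,"tz":0,"wx":0,"wy":0,"wz":0,"claw":1},
    {"tx":0,"ty":0,"tz":-2,"wx":0,"wy":0,"wz":0,"claw":1},
    {"tx":0,"ty":0,"tz":-2.5,"wx":0,"wy":0,"wz":0,"claw":1},
    {"tx":0,"ty":0,"tz":-1.2,"wx":0,"wy":0,"wz":0,"claw":1},
    {"tx":0,"ty":0,"tz":0,"wx":0,"wy":0,"wz":0,"claw":1},
  ],
)

```text
clock: 13.42
tcp_pos: [0.5144, 0.0588, 0.0303]
orientation: [-0.001, 0.707, 0.707, -0.001]
wrist_force: [1.2, -0.4, -1.0]
finger_gap: 0.0584
grip_force: 43.7
```

>>> carry_out(
  moves=[
    {"tx":0,"ty":0,"tz":-0.2,"wx":0,"wy":0,"wz":0,"claw":1},
    {"tx":0,"ty":0,"tz":-0.1,"wx":0,"wy":0,"wz":0,"claw":1},
    {"tx":0,"ty":0,"tz":0,"wx":0,"wy":0,"wz":0,"claw":1},
  ],
)

```text
clock: 13.8
tcp_pos: [0.5156, 0.0591, 0.0286]
orientation: [0.001, 0.707, 0.707, 0.0]
wrist_force: [0.4, -1.1, 1.0]
finger_gap: 0.0586
grip_force: 43.7
```

>>> carry_out(
  moves=[
    {"tx":0,"ty":0,"tz":0,"wx":0,"wy":0,"wz":0,"claw":-1},
    {"tx":0,"ty":0,"tz":0,"wx":0,"wy":0,"wz":0,"claw":-1},
    {"tx":0,"ty":0,"tz":0,"wx":0,"wy":0,"wz":0,"claw":-1},
    {"tx":0,"ty":0,"tz":0,"wx":0,"wy":0,"wz":0,"claw":-1},
    {"tx":0,"ty":0,"tz":4,"wx":0,"wy":0,"wz":0,"claw":-1},
    {"tx":0,"ty":0,"tz":4,"wx":0,"wy":0,"wz":0,"claw":-1},
    {"tx":0,"ty":-4,"tz":0,"wx":0,"wy":0,"wz":0,"claw":-1},
    {"tx":0,"ty":-5.5,"tz":0,"wx":0,"wy":0,"wz":0,"claw":-1},
  ],
)

```text
clock: 14.8
tcp_pos: [0.5157, -0.0358, 0.1089]
orientation: [0.001, 0.706, 0.709, 0.001]
wrist_force: [0.7, -0.3, -0.5]
finger_gap: 0.0856
grip_force: 0.0
```

>>> carry_out(
  moves=[
    {"tx":0,"ty":-5.5,"tz":0,"wx":0,"wy":0,"wz":0,"claw":-1},
    {"tx":0,"ty":-5.5,"tz":0,"wx":0,"wy":0,"wz":0,"claw":-1},
    {"tx":0,"ty":-5,"tz":0,"wx":0,"wy":0,"wz":0,"claw":-1},
    {"tx":0,"ty":-4,"tz":0,"wx":0,"wy":0,"wz":0,"claw":-1},
    {"tx":0,"ty":-3,"tz":0,"wx":0,"wy":0,"wz":0,"claw":-1},
    {"tx":0,"ty":0,"tz":0,"wx":0,"wy":0,"wz":0,"claw":-1},
    {"tx":0,"ty":0,"tz":0,"wx":0,"wy":0,"wz":0,"claw":-1},
  ],
)

```text
clock: 15.68
tcp_pos: [0.5146, -0.2651, 0.1077]
orientation: [-0.001, 0.707, 0.707, 0.0]
wrist_force: [0.1, 0.8, 0.8]
finger_gap: 0.0853
grip_force: 0.0
```

```bash
python3 - <<'E'
from h import *
c=wcam(); cv2.imwrite("pics/w4.png",c["image"]); np.save("w4.npy",c,allow_pickle=True)
E
```

```text
t 15.68 tcp [ 0.5146 -0.2651  0.1077] turn needed [-0.0009 -0.0006 -0.0009] gap 0.0853 grip 0.0 F [0.1 0.8 0.8] q [-0.61  0.39 -0.16  1.03  0.    0.96]
```

View pics/w4.png

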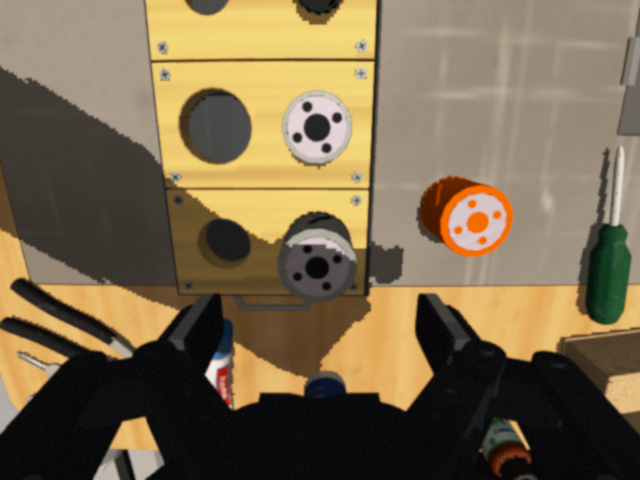

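Block 38 holds saw 48 at (317,267), block 48 holds saw 38 at (317,128), and the orange decoy is at (478,222). The glue bottle cap is at (325,383), behind the gripper.

```bash
python3 - <<'E'
from h import *
c=np.load("w4.npy",allow_pickle=True).item()
for n,p,z in[("48",(317,266),.067),("38",(317,127),.067),("orange",(478,221),.046),("orange left",(443,221),.046),("glue",(325,383),.11)]: print(n,ray_plane(c,*p,z)[0].round(4))
E
```

```text
48 [ 0.5137 -0.2654  0.067 ]
38 [ 0.5137 -0.1866  0.067 ]
orange [ 0.6171 -0.2428  0.046 ]
orange left [ 0.5942 -0.2429  0.046 ]
glue [ 0.518  -0.3132  0.11  ]
```

>>> carry_out(
  moves=[
    {"tx":-0.1,"ty":0,"tz":-3.5,"wx":0,"wy":0,"wz":0,"claw":-1},
    {"tx":0,"ty":0,"tz":-3.5,"wx":0,"wy":0,"wz":0,"claw":-1},
    {"tx":0,"ty":0,"tz":-1,"wx":0,"wy":0,"wz":0,"claw":-0.5},
    {"tx":0,"ty":0,"tz":0,"wx":0,"wy":0,"wz":0,"claw":-0.5},
    {"tx":0,"ty":0,"tz":0,"wx":0,"wy":0,"wz":0,"claw":1},
    {"tx":0,"ty":0,"tz":0,"wx":0,"wy":0,"wz":0,"claw":1},
    {"tx":0,"ty":0,"tz":0,"wx":0,"wy":0,"wz":0,"claw":1},
    {"tx":0,"ty":0,"tz":0,"wx":0,"wy":0,"wz":0,"claw":1},
  ],
  newtons=35,
)

```text
clock: 16.73
tcp_pos: [0.5151, -0.2662, 0.0297]
orientation: [0.001, 0.707, 0.708, 0.001]
wrist_force: [0.1, 1.1, 6.7]
finger_gap: 0.0473
grip_force: 36.9
```

>>> carry_out(
  moves=[
    {"tx":0,"ty":0,"tz":2.5,"wx":0,"wy":0,"wz":0,"claw":1},
    {"tx":0,"ty":0,"tz":4,"wx":0,"wy":0,"wz":0,"claw":1},
    {"tx":0,"ty":0.5,"tz":1.5,"wx":0,"wy":0,"wz":0,"claw":1},
    {"tx":0,"ty":4,"tz":0,"wx":0,"wy":0,"wz":0,"claw":1},
    {"tx":0,"ty":5,"tz":0,"wx":0,"wy":0,"wz":0,"claw":1},
    {"tx":0,"ty":5,"tz":0,"wx":0,"wy":0,"wz":0,"claw":1},
    {"tx":0,"ty":5,"tz":0,"wx":0,"wy":0,"wz":0,"claw":1},
    {"tx":0,"ty":3.5,"tz":0,"wx":0,"wy":0,"wz":0,"claw":1},
  ],
)

```text
clock: 17.73
tcp_pos: [0.5129, -0.0334, 0.1072]
orientation: [-0.001, 0.706, 0.708, -0.0]
wrist_force: [0.7, -0.3, -2.1]
finger_gap: 0.0474
grip_force: 36.9
```

>>> carry_out(
  moves=[
    {"tx":0,"ty":1.3,"tz":0,"wx":0,"wy":0,"wz":0,"claw":1},
    {"tx":0,"ty":0,"tz":0,"wx":0,"wy":0,"wz":0,"claw":1},
    {"tx":0,"ty":0,"tz":0,"wx":0,"wy":0,"wz":0,"claw":1},
  ],
)

```text
clock: 18.1
tcp_pos: [0.5141, -0.0236, 0.1078]
orientation: [0.0, 0.707, 0.707, -0.0]
wrist_force: [0.1, -0.9, -1.9]
finger_gap: 0.0474
grip_force: 36.9
```

Next is the descent onto the spare peg. The full drop is about 7.9 cm.

>>> carry_out(
  moves=[
    {"tx":0,"ty":0.1,"tz":-3,"wx":0,"wy":0,"wz":0,"claw":1},
    {"tx":0,"ty":0,"tz":-2,"wx":0,"wy":0,"wz":0,"claw":1},
    {"tx":0,"ty":0,"tz":-1.5,"wx":0,"wy":0,"wz":0,"claw":1},
    {"tx":0,"ty":0,"tz":-1,"wx":0,"wy":0,"wz":0,"claw":1},
    {"tx":0,"ty":0,"tz":-0.3,"wx":0,"wy":0,"wz":0,"claw":1},
    {"tx":0,"ty":0,"tz":0,"wx":0,"wy":0,"wz":0,"claw":1},
  ],
)

```text
clock: 18.85
tcp_pos: [0.5144, -0.0219, 0.0304]
orientation: [0.0, 0.707, 0.707, 0.0]
wrist_force: [0.3, 0.6, -1.6]
finger_gap: 0.0472
grip_force: 36.9
```

>>> carry_out(
  moves=[
    {"tx":0,"ty":0,"tz":-0.15,"wx":0,"wy":0,"wz":0,"claw":1},
    {"tx":0,"ty":0,"tz":0,"wx":0,"wy":0,"wz":0,"claw":1},
  ],
)

```text
clock: 19.1
tcp_pos: [0.5148, -0.0218, 0.0297]
orientation: [0.001, 0.707, 0.708, 0.001]
wrist_force: [-2.5, -0.4, 5.0]
finger_gap: 0.047
grip_force: 37.3
```

Contact made. I'll release and go to saw 38 at (0.5137, -0.1865), a shift of -16.45 cm.

>>> carry_out(
  moves=[
    {"tx":0,"ty":0,"tz":0,"wx":0,"wy":0,"wz":0,"claw":-1},
    {"tx":0,"ty":0,"tz":0,"wx":0,"wy":0,"wz":0,"claw":-1},
    {"tx":0,"ty":0,"tz":0,"wx":0,"wy":0,"wz":0,"claw":-1},
    {"tx":0,"ty":0,"tz":0,"wx":0,"wy":0,"wz":0,"claw":-1},
    {"tx":0,"ty":0,"tz":4,"wx":0,"wy":0,"wz":0,"claw":-1},
    {"tx":0,"ty":0,"tz":4,"wx":0,"wy":0,"wz":0,"claw":-1},
    {"tx":0,"ty":-4,"tz":0,"wx":0,"wy":0,"wz":0,"claw":-1},
    {"tx":0,"ty":-5,"tz":0,"wx":0,"wy":0,"wz":0,"claw":-1},
  ],
)

```text
clock: 20.1
tcp_pos: [0.5146, -0.112, 0.1094]
orientation: [0.001, 0.706, 0.708, 0.0]
wrist_force: [0.9, 0.4, 0.0]
finger_gap: 0.0854
grip_force: 0.0
```

>>> carry_out(
  moves=[
    {"tx":0,"ty":-4.5,"tz":0,"wx":0,"wy":0,"wz":0,"claw":-1},
    {"tx":0,"ty":-3,"tz":0,"wx":0,"wy":0,"wz":0,"claw":-1},
    {"tx":0,"ty":0,"tz":0,"wx":0,"wy":0,"wz":0,"claw":-1},
    {"tx":0,"ty":0,"tz":0,"wx":0,"wy":0,"wz":0,"claw":-1},
    {"tx":0,"ty":0,"tz":-3.5,"wx":0,"wy":0,"wz":0,"claw":-1},
    {"tx":0,"ty":0,"tz":-3.5,"wx":0,"wy":0,"wz":0,"claw":-1},
    {"tx":0,"ty":0,"tz":-1.1,"wx":0,"wy":0,"wz":0,"claw":-0.5},
    {"tx":0,"ty":0,"tz":0,"wx":0,"wy":0,"wz":0,"claw":-0.3},
  ],
)

```text
clock: 21.1
tcp_pos: [0.5136, -0.1857, 0.0272]
orientation: [-0.001, 0.706, 0.708, -0.0]
wrist_force: [0.3, -0.6, 0.9]
finger_gap: 0.0557
grip_force: 0.0
```

>>> carry_out(
  moves=[
    {"tx":0,"ty":-0.1,"tz":0,"wx":0,"wy":0,"wz":0,"claw":1},
    {"tx":0,"ty":0,"tz":0,"wx":0,"wy":0,"wz":0,"claw":1},
    {"tx":0,"ty":0,"tz":0,"wx":0,"wy":0,"wz":0,"claw":1},
    {"tx":0,"ty":0,"tz":0,"wx":0,"wy":0,"wz":0,"claw":1},
    {"tx":0,"ty":0,"tz":2.5,"wx":0,"wy":0,"wz":0,"claw":1},
    {"tx":0,"ty":0,"tz":3.5,"wx":0,"wy":0,"wz":0,"claw":1},
    {"tx":0,"ty":-2,"tz":0,"wx":0,"wy":0,"wz":0,"claw":1},
    {"tx":0,"ty":-4,"tz":0,"wx":0,"wy":0,"wz":0,"claw":1},
  ],
)

```text
clock: 22.1
tcp_pos: [0.5139, -0.2479, 0.0874]
orientation: [0.0, 0.706, 0.708, -0.0]
wrist_force: [0.1, -0.9, -1.9]
finger_gap: 0.0381
grip_force: 35.8
```

>>> carry_out(
  moves=[
    {"tx":0,"ty":-2.2,"tz":0,"wx":0,"wy":0,"wz":0,"claw":1},
    {"tx":0,"ty":0,"tz":0,"wx":0,"wy":0,"wz":0,"claw":1},
    {"tx":0,"ty":0,"tz":0,"wx":0,"wy":0,"wz":0,"claw":1},
  ],
)

```text
clock: 22.48
tcp_pos: [0.5133, -0.2692, 0.0866]
orientation: [-0.001, 0.707, 0.707, 0.0]
wrist_force: [-0.1, -0.2, -1.4]
finger_gap: 0.0378
grip_force: 35.8
```

```bash
python3 - <<'E'
from h import *
c=wcam(); cv2.imwrite("pics/w5.png",c["image"]); np.save("w5.npy",c,allow_pickle=True)
E
```

```text
t 22.48 tcp [ 0.5133 -0.2692  0.0866] turn needed [-0.0015 -0.0014 -0.0005] gap 0.0378 grip 35.8 F [-0.1 -0.2 -1.4] q [-0.62  0.4  -0.19  0.98  0.    0.95]
```

View pics/w5.png

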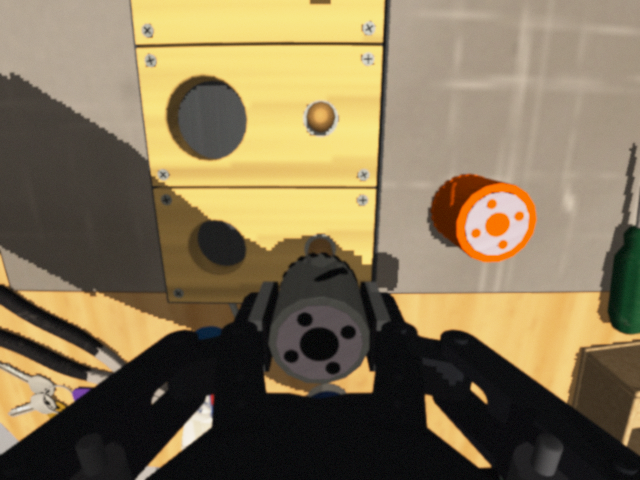

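Saw 38 is held upright at (320,345), and the block 48 peg is free at (320,117). The next step is lowering.

>>> carry_out(
  moves=[
    {"tx":0,"ty":0,"tz":-2,"wx":0,"wy":0,"wz":0,"claw":1},
    {"tx":0,"ty":0,"tz":-1.2,"wx":0,"wy":0,"wz":0,"claw":1},
    {"tx":0,"ty":0,"tz":-1,"wx":0,"wy":0,"wz":0,"claw":1},
    {"tx":0,"ty":0,"tz":-1,"wx":0,"wy":0,"wz":0,"claw":1},
    {"tx":0,"ty":0,"tz":-0.6,"wx":0,"wy":0,"wz":0,"claw":1},
    {"tx":0,"ty":0,"tz":0,"wx":0,"wy":0,"wz":0,"claw":1},
  ],
)

```text
clock: 23.28
tcp_pos: [0.5141, -0.2698, 0.0295]
orientation: [0.0, 0.707, 0.707, 0.0]
wrist_force: [-0.2, 0.2, -2.5]
finger_gap: 0.038
grip_force: 35.8
```

>>> carry_out(
  moves=[
    {"tx":0,"ty":0.1,"tz":-0.15,"wx":0,"wy":0,"wz":0,"claw":1},
    {"tx":0,"ty":0,"tz":-0.07,"wx":0,"wy":0,"wz":0,"claw":1},
    {"tx":0,"ty":0,"tz":0,"wx":0,"wy":0,"wz":0,"claw":1},
  ],
)

```text
clock: 23.65
tcp_pos: [0.5144, -0.2696, 0.0291]
orientation: [0.001, 0.707, 0.707, -0.0]
wrist_force: [-3.8, 0.5, 8.2]
finger_gap: 0.0377
grip_force: 36.6
```

Seated. I'll release, rise, then go to saw 48 on the spare block at y ≈ -0.022, a shift of +24.7 cm.

>>> carry_out(
  moves=[
    {"tx":0,"ty":0,"tz":0.05,"wx":0,"wy":0,"wz":0,"claw":-1},
    {"tx":0,"ty":0,"tz":0,"wx":0,"wy":0,"wz":0,"claw":-1},
    {"tx":0,"ty":0,"tz":0,"wx":0,"wy":0,"wz":0,"claw":-1},
    {"tx":0,"ty":0,"tz":0,"wx":0,"wy":0,"wz":0,"claw":-1},
    {"tx":0,"ty":0,"tz":4,"wx":0,"wy":0,"wz":0,"claw":-1},
    {"tx":0,"ty":0,"tz":4,"wx":0,"wy":0,"wz":0,"claw":-1},
    {"tx":0,"ty":4,"tz":0,"wx":0,"wy":0,"wz":0,"claw":-1},
    {"tx":0,"ty":5,"tz":0,"wx":0,"wy":0,"wz":0,"claw":-1},
  ],
)

```text
clock: 24.65
tcp_pos: [0.5146, -0.1789, 0.1085]
orientation: [0.001, 0.708, 0.707, 0.0]
wrist_force: [0.4, 0.6, -0.4]
finger_gap: 0.0858
grip_force: 0.0
```

>>> carry_out(
  moves=[
    {"tx":0,"ty":5,"tz":0,"wx":0,"wy":0,"wz":0,"claw":-1},
    {"tx":0,"ty":5,"tz":0,"wx":0,"wy":0,"wz":0,"claw":-1},
    {"tx":0,"ty":4,"tz":0,"wx":0,"wy":0,"wz":0,"claw":-1},
    {"tx":0,"ty":1.7,"tz":0,"wx":0,"wy":0,"wz":0,"claw":-1},
    {"tx":0,"ty":0,"tz":0,"wx":0,"wy":0,"wz":0,"claw":-1},
    {"tx":0,"ty":0,"tz":0,"wx":0,"wy":0,"wz":0,"claw":-1},
  ],
)

```text
clock: 25.4
tcp_pos: [0.5143, -0.0228, 0.1078]
orientation: [0.0, 0.707, 0.707, -0.0]
wrist_force: [0.3, 0.3, 0.5]
finger_gap: 0.0853
grip_force: 0.0
```

```bash
python3 - <<'E'
from h import *
c=wcam(); cv2.imwrite("pics/w6.png",c["image"]); np.save("w6.npy",c,allow_pickle=True)
E
```

```text
t 25.4 tcp [ 0.5143 -0.0228  0.1078] turn needed [0.0006 0.0003 0.    ] gap 0.0853 grip 0.0 F [0.3 0.3 0.5] q [-0.2   0.27 -0.33  0.97 -0.    1.37]
```

View pics/w6.png

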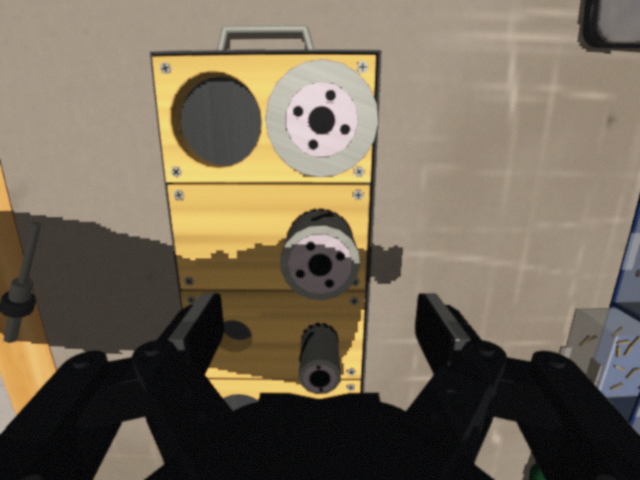

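Saw 60 is on block 60 at (321,120), saw 48 is on the spare at (320,264) and saw 29 is on block 29 at (320,375). All are upright, and the gripper is centred over saw 48.

>>> carry_out(
  moves=[
    {"tx":0,"ty":0,"tz":-3.5,"wx":0,"wy":0,"wz":0,"claw":-1},
    {"tx":0,"ty":0,"tz":-3.5,"wx":0,"wy":0,"wz":0,"claw":-1},
    {"tx":0,"ty":0,"tz":-0.9,"wx":0,"wy":0,"wz":0,"claw":-0.5},
    {"tx":0,"ty":0,"tz":0,"wx":0,"wy":0,"wz":0,"claw":-0.5},
    {"tx":0,"ty":0,"tz":0,"wx":0,"wy":0,"wz":0,"claw":1},
    {"tx":0,"ty":0,"tz":0,"wx":0,"wy":0,"wz":0,"claw":1},
    {"tx":0,"ty":0,"tz":0,"wx":0,"wy":0,"wz":0,"claw":1},
    {"tx":0,"ty":0,"tz":0,"wx":0,"wy":0,"wz":0,"claw":1},
  ],
)

```text
clock: 26.45
tcp_pos: [0.5152, -0.0223, 0.0302]
orientation: [0.001, 0.707, 0.707, 0.001]
wrist_force: [-1.1, -1.6, 6.2]
finger_gap: 0.0471
grip_force: 36.8
```

>>> carry_out(
  moves=[
    {"tx":0,"ty":0,"tz":2.5,"wx":0,"wy":0,"wz":0,"claw":1},
    {"tx":0,"ty":0,"tz":4,"wx":0,"wy":0,"wz":0,"claw":1},
    {"tx":0,"ty":0,"tz":1.5,"wx":0,"wy":0,"wz":0,"claw":1},
    {"tx":0,"ty":-4,"tz":0,"wx":0,"wy":0,"wz":0,"claw":1},
    {"tx":0,"ty":-5,"tz":0,"wx":0,"wy":0,"wz":0,"claw":1},
    {"tx":0,"ty":-4.5,"tz":0,"wx":0,"wy":0,"wz":0,"claw":1},
    {"tx":0,"ty":-2.9,"tz":0,"wx":0,"wy":0,"wz":0,"claw":1},
    {"tx":0,"ty":0,"tz":0,"wx":0,"wy":0,"wz":0,"claw":1},
  ],
)

```text
clock: 27.45
tcp_pos: [0.5137, -0.1876, 0.1079]
orientation: [-0.0, 0.708, 0.706, -0.0]
wrist_force: [-0.7, 0.9, -1.9]
finger_gap: 0.0473
grip_force: 36.9
```

>>> carry_out(
  moves=[
    {"tx":0,"ty":0.1,"tz":-3,"wx":0,"wy":0,"wz":0,"claw":1},
    {"tx":0,"ty":0,"tz":-2,"wx":0,"wy":0,"wz":0,"claw":1},
    {"tx":0,"ty":0,"tz":-1.5,"wx":0,"wy":0,"wz":0,"claw":1},
    {"tx":0,"ty":0,"tz":-1,"wx":0,"wy":0,"wz":0,"claw":1},
    {"tx":0,"ty":0,"tz":-0.3,"wx":0,"wy":0,"wz":0,"claw":1},
    {"tx":0,"ty":0,"tz":-0.1,"wx":0,"wy":0,"wz":0,"claw":1},
    {"tx":0,"ty":0,"tz":0,"wx":0,"wy":0,"wz":0,"claw":1},
  ],
)

```text
clock: 28.32
tcp_pos: [0.5145, -0.185, 0.0304]
orientation: [0.001, 0.707, 0.707, 0.0]
wrist_force: [0.6, 0.1, -1.9]
finger_gap: 0.047
grip_force: 37.0
```

>>> carry_out(
  moves=[
    {"tx":0,"ty":-0.1,"tz":-0.1,"wx":0,"wy":0,"wz":0,"claw":1},
    {"tx":0,"ty":0,"tz":0,"wx":0,"wy":0,"wz":0,"claw":1},
  ],
)

```text
clock: 28.58
tcp_pos: [0.5146, -0.1852, 0.0303]
orientation: [0.0, 0.707, 0.708, 0.001]
wrist_force: [-2.1, 3.6, 6.7]
finger_gap: 0.0471
grip_force: 37.7
```

Seated. I'll release and withdraw up and toward the robot for a clear look.

>>> carry_out(
  moves=[
    {"tx":0,"ty":0,"tz":0.05,"wx":0,"wy":0,"wz":0,"claw":-1},
    {"tx":0,"ty":0,"tz":0,"wx":0,"wy":0,"wz":0,"claw":-1},
    {"tx":0,"ty":0,"tz":0,"wx":0,"wy":0,"wz":0,"claw":-1},
    {"tx":0,"ty":0,"tz":0,"wx":0,"wy":0,"wz":0,"claw":-1},
    {"tx":0,"ty":0,"tz":4,"wx":0,"wy":0,"wz":0,"claw":-1},
    {"tx":0,"ty":0,"tz":5,"wx":0,"wy":0,"wz":0,"claw":-1},
    {"tx":-2,"ty":0,"tz":5,"wx":0,"wy":0,"wz":0,"claw":-1},
    {"tx":-3,"ty":0,"tz":4,"wx":0,"wy":0,"wz":0,"claw":-1},
  ],
)

```text
clock: 29.58
tcp_pos: [0.4643, -0.1861, 0.2113]
orientation: [0.001, 0.707, 0.708, 0.0]
wrist_force: [-0.4, -0.3, -0.3]
finger_gap: 0.0855
grip_force: 0.0
```

>>> carry_out(
  moves=[
    {"tx":-4,"ty":-4,"tz":0,"wx":0,"wy":0,"wz":0,"claw":-1},
    {"tx":-4,"ty":-4,"tz":0,"wx":0,"wy":0,"wz":0,"claw":-1},
    {"tx":-4,"ty":-4,"tz":0,"wx":0,"wy":0,"wz":0,"claw":-1},
    {"tx":-4,"ty":-4,"tz":0,"wx":0,"wy":0,"wz":0,"claw":-1},
    {"tx":0,"ty":-4,"tz":0,"wx":0,"wy":0,"wz":0,"claw":-1},
    {"tx":0,"ty":0,"tz":0,"wx":0,"wy":0,"wz":0,"claw":-1},
    {"tx":0,"ty":0,"tz":0,"wx":0,"wy":0,"wz":0,"claw":-1},
  ],
)

```text
clock: 30.45
tcp_pos: [0.3038, -0.3852, 0.209]
orientation: [-0.001, 0.707, 0.707, 0.0]
wrist_force: [0.5, 0.5, 0.5]
finger_gap: 0.0855
grip_force: 0.0
```

```bash
python3 - <<'E'
from h import *
rep(); c=read_camera("top"); cv2.imwrite("pics/end.png",cv2.resize(c["image"][200:340,190:510],(800,350),interpolation=cv2.INTER_CUBIC)); P=cloud(c)
zt=.0212
m=((np.abs(P[...,2]-(zt+.046))<.012)*255).astype(np.uint8); m[:228]=0;m[275:]=0
n,l,st_,ce=cv2.connectedComponentsWithStats(m)
for k in range(1,n):
    if st_[k][4]>60:
        q=ray_plane(c,*ce[k],zt+.046)[0]; print(q.round(4),"area",st_[k][4],"topz",np.nanmedian(P[l==k][:,2]).round(4))
E
```

```text
t 30.45 tcp [ 0.3038 -0.3852  0.209 ] turn needed [-0.0012 -0.0004 -0.0008] gap 0.0855 grip 0.0 F [0.5 0.5 0.5] q [-1.07  0.16 -0.21  1.2   0.    0.5 ]
[0.5457 0.4145 0.0672] area 326 topz 0.0612
[0.516  0.0568 0.0672] area 744 topz 0.0675
[ 0.5151 -0.1847  0.0672] area 468 topz 0.0679
[ 0.519  -0.4026  0.0672] area 176 topz 0.069
[ 0.5148 -0.2686  0.0672] area 295 topz 0.0679
[ 0.515  -0.104   0.0672] area 165 topz 0.068
```

View pics/end.png

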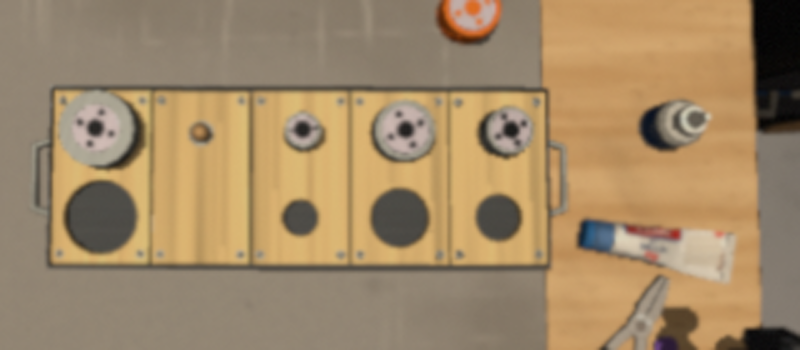

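All four saws stand flat on their matching blocks, centred to within about 3 mm. The spare peg is empty and the glue bottle is upright.

```bash
python3 -c "from workcell import env; print(env.hand_in())"
```

```text
the job is handed in; nothing more can be done
None
```

I moved all four hole saws onto the blocks that match their size and handed the job in at about 30 s; in the last picture they stand flat and centred to about 3 mm, with the glue bottle upright.

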